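# Fold the stay of a dry box, catch its glazed lid and lower it shut

### The job

The glazed lid of the small grey dry box stands propped open on a thin steel stay near its right-hand side. Without gripping anything, push the stay over sideways towards the middle of the box so that it folds down inside, catch the lid on the back of your fingers as it loses its support, and lower it on them, without letting it drop, until it is fully shut; then take the hand away. Do not lift the lid to free the stay, and leave the other things where they lie.

Things in the scene. Friction and masses are not known exactly. Their poses are not given: they have to be found in the camera images.
- dry_box: grey sheet-metal dry box for bare drives with a glass-paned lid, 105 mm deep (x) by 190 mm wide (y), walls 4 mm, rim 90 mm above the worktop; stands firm. Origin: centre of its underside. Own axes: x from the front (lip side) to the hinge at the back, y to the left as seen from the front, z up. The outer face of the front wall is at own x = -52 mm
- lid_hinge (a point): middle of the lid's hinge line at the back of the box, 93 mm above the worktop; at own (56.5, 0, 93) mm of the box; the hinge line runs along the box's y axis
- lid_lip (a point): middle of the lower front edge of the lid, 130 mm from the hinge line; moves with the lid. The lid is as wide as the box (190 mm) and 8 mm thick, weighs about 0.4 kg (varies), and its plain lip runs the whole width and, when shut, overhangs the front wall by 21 mm, so that fingers can carry it from below, in front of the box, until it is shut. Its underside is flat and, when shut, 2 mm below the hinge line (91 mm above the worktop)
- lid (a joint): lid angle, rad: 0 = shut, grows as it opens; at the start about 0.72, held by the stay. The hinge does not hold the lid: without support it falls and slams
- stay (a joint): stay angle, rad: 0 = upright, leaning outwards (to the box's right, own -y) by 0.105 rad against its stop, with the lid resting on its end; grows as it is pushed towards the middle of the box (own +y). Past upright it falls over by itself as soon as the lid no longer presses on it, and beyond about 0.4 in any case; at 1.66 it lies level across the box just below the rim
- stay_pivot (a point): pivot of the stay, at own (-35.5, -63, 78) mm of the box, 12 mm below the rim
- stay_tip (a point): centre of the ball end (10 mm thick) of the stay, 87 mm from its pivot; the stay is a 6 mm round steel rod that turns only about the box's x axis. At the start the ball end touches the underside of the lid about 116 mm from the hinge line, 23 mm in from the lid's right-hand edge; it takes about 1 N there to push it over
- ssd: flat silver solid-state drive, 98x68x7 mm, lying loose on the foam inside the box (origin: centre of its underside); leave it
- usb_stick: blue USB stick, 18x54x9 mm, lying just left of the box, along its side; leave it
- paste_syringe: white thermal-paste syringe, 108 mm long, 16 mm thick, lying just right of the box, along its side; leave it
- case_fan: black 80 mm case fan, 80x80x25 mm, lying left of the box; leave it
- pliers: orange-handled pliers, 170x54x11 mm, lying to the right; leave them

How it is judged:
On the way, in this order (a step that is already met when the one before it is completed fails the run):
1. the stay has been pushed over and the lid, still well up, rests steadily on the fingers (value of joint each of stay, lid above 0.4 rad and contact force between the fingers and lid above 0.3 N and velocity of joint lid above -0.8 rad/s), for 0.2 s.
2. the lid is shut over the folded stay (value of joint lid below 0.025 rad and value of joint stay above 1.5 rad), for 0.2 s.
At the end, for the whole second after the job is handed in: The lid is shut (within 0.025 rad, about 3 mm at the lip), the stay lies folded inside (beyond 1.5 rad), and the drive in the box, USB stick, paste syringe, fan and pliers are within 15 mm of where they were (all of step 2 and distance of each of ssd, usb_stick, paste_syringe, case_fan, pliers from where it was at the start of the episode below 0.015 m); the robot touches nothing.
It fails at once if the lid was let drop: it fell faster than 1.5 rad/s (about 0.2 m/s at the lip) after the first 0.2 rad below the propped position (value of joint lid below 0.5 rad and velocity of joint lid below -1.5 rad/s).
It fails at once if the lid was lifted off the stay (by over 0.1 rad, about 15 mm at the lip) (value of joint lid above 0.84 rad).
It fails at once if the lid was gripped or pressed hard (over 25 N) (contact force between the fingers and lid above 25 N).
It fails at once if the stay was gripped or forced (over 15 N) (contact force between the fingers and stay above 15 N).
It fails at once if a bystander (drive, USB stick, paste syringe, fan or pliers) was moved or lifted by over 15 mm (distance of any of ssd, usb_stick, paste_syringe, case_fan, pliers from where it was at the start of the episode above 0.015 m).
It also fails if it takes over 35 s, if anything falls off the work surface, if the arm or the gripper's body presses on something with over 40 N, if the wrist force passes 120 N, or if a joint passes its speed limit or range.

### The arm

A 7-joint arm with a two-finger parallel gripper is mounted at the origin on a cart in front of the work surface, level with it; the furniture and walls round the work are solid. World frame = base frame: x ahead of the robot, y to its left, z up, the work surface at z = 0. Lengths are in m, angles in rad, forces in N, time in s.
With the tool pointing down it reaches from about 0.35 to 0.9 m from the base axis. Payload 8.1 kg.
Tool frame: the origin (TCP) lies midway between the tips of the shut fingers; the grasp point (between the pads) lies arm.grasp_offset behind it (arm.grasp_offset is the distance from the TCP to the grasp point, in m); z points along the fingers, y is the line along which they close (so a half turn about z gives the same grasp; the last joint's range is limited). The gripper opens to 92 mm and grips with 3 to 60 N. Pads are 19 mm wide; open, the fingers measure 130 mm over their backs; the gripper's body (75 mm by 190 mm) begins 47 mm behind the grasp point.
Start: joints at [1.149, 0.434, 0.025, 1.573, -0.012, 1.134, -0.075], TCP at [0.196, -0.594, 0.227] pointing down, gripper open.
Joint ranges: [-2.62, 2.62], [-0.44, 2.09], [-1.27, 1.32], [0.08, 2.57], [-1.32, 4.46], [0.12, 2], [-2.74, 2.74]. Speed limits (rad/s): [2.22, 2.22, 3.01, 3.01, 3.14, 3.14, 3.14].

### API

Orientations are given as a rotation vector (axis times angle).
In Python, from cell import observe, imaging, arm gives the robot as it stands.
- The arm moves only by the tool apply_moves, never from a script. Its argument "commands" is a list of rows, each a list of 5 numbers: the opening in per cent of the stroke, from 0 (shut) to 100 (fully open), then the shift along the world's x, y, z in units of 0.06 m (1.0 is 0.06 m), then the turn about the world's z in units of 0.5 rad (1.0 is 0.5 rad). A call has 1 to 12 rows; each row shifts and turns the commanded pose from where the row before left it; what a row does not reach is not made up. A row lasts 1/8 s, in which the tool goes at most 62.5 mm and 10.7 degrees, less where a joint would pass 70% of its speed; a pose out of reach is approached as far as the arm can. A call with a number of a shift or a turn outside -1 to 1 is refused whole. A call with a gripper value outside its range is refused whole. The fingers move at their own pace and stop on an object; "newtons" is the grip in N (left out, the last holds). Time passes only in rows, so rows that do not move let the fingers close. It gives the time, the measured TCP pose, the force, the opening and the grip force at its end, in the units of the state.
- observe(): the state, without advancing time (a new reading comes with each control period).
- imaging.get_image(name): name is "scene" or "top" or "wrist"; returns (picture, depth): 480x640x3 uint8, red, green, blue; 480x640 float32, m along the optical axis (not along the pixel's ray), 0 where there is no reading.
- imaging.camera_params(name): a dict with "camera_matrix" (3x3 intrinsics, pixels), "dist" ([k1, k2, p1, p2, k3] as OpenCV has them; the pictures are not rectified), "origin" and "rotation" of the camera in the world; the wrist camera has in their place "tool_from_camera" (4x4, takes a point from camera to tool coordinates, whose origin is the TCP and whose axes are the flange's). Camera axes: x right, y up, looking along -z (the intrinsics and any distortion apply to the point x, -y, -z); pixel columns grow to the right and rows downward; lengths in m; the calibration is good to about 2 mm. A picture is of the moment at which its call begins: read the wrist's pose just before it. camera_params takes no time and is no camera call.
- arm.sign_off(): hands the job in; it is judged then, once.
The state is a dict: "clock": time; "joints": joint angles; "dq": joint speeds; "joint_efforts": joint torques, N m; "position": TCP position; "ee_rot": TCP orientation; "force": force on the tool from outside, world axes, zero at the start; "ft_torque": the same for the moment, N m; "width": opening from 0.0 (shut) to 1.0 (fully open); "gripper_force": force on a finger pad.
Only numpy, scipy, OpenCV 4.12 (cv2) and the standard library are available. Lean on these libraries where they do the work, as an engineer would, in place of code of your own. Each camera call takes 0.05 s, during which the arm holds its last target. There are 200 camera calls.

## Working session

There is one attempt and no reset: what is moved stays moved. The work goes in short steps, Python scripts to look and compute and a tool call to move; the robot and the scene stay as the last step left them, time stands still between calls to the robot, and variables do not carry over. Pictures are saved under pics/ and viewed, at most 10 in all, crops included, and the job is handed in when it is done.

Besides the shell and the picture viewer there is one more tool, called after "Emit:" as name([rows], argument=value, ...), one row to a line, values as JSON. apply_moves: Moves the arm, as the interface text tells. Its arguments: {"type":"object","properties":{"commands":{"type":"array"},"newtons":{"type":"number"}},"required":["commands"]}

```bash
mkdir -p pics; ls
python3 - <<'E'
from cell import observe, imaging, arm
import cv2,numpy as np
s=observe(); print(s); print(arm.grasp_offset)
for n in ("scene","top"):
    p,d=imaging.get_image(n); np.savez(f'{n}0.npz',p=p,d=d)
    cv2.imwrite(f'pics/{n}0.png',p[:,:,::-1]); print(n,imaging.camera_params(n))
print(imaging.camera_params("wrist"))
E
```

```text
pics
{'clock': 0.0, 'joints': array([ 1.14940795,  0.43521735,  0.02498217,  1.57410099, -0.01159024,
        1.13398329, -0.07508577]), 'dq': array([-1.43446339e-04,  1.83967912e-04, -4.03126141e-04, -1.21171232e-03,
       -8.14741547e-05, -5.60427915e-04, -1.95554350e-04]), 'joint_efforts': array([-4.00571316e-04, -6.67846298e+01,  9.85026062e-01, -3.14454961e+01,
       -6.04950730e-02,  4.27916273e-02,  2.06413902e-04]), 'position': array([ 0.19566313, -0.59304746,  0.22594707]), 'ee_rot': array([-3.10029046e+00, -4.98301153e-01,  6.27618764e-04]), 'force': array([ 0.08600284, -0.32364267,  0.1858507 ]), 'ft_torque': array([ 0.00402982, -0.02665257,  0.00307025]), 'gripper_force': 0.0, 'width': 1.000770973521693}
0.0188
scene {'camera_matrix': array([[435.51126489,   0.        , 318.19452517],
       [  0.        , 435.51126489, 229.1941089 ],
       [  0.        ,   0.        ,   1.        ]]), 'dist': array([-0.04591244,  0.        ,  0.        ,  0.        ,  0.        ]), 'origin': array([0.04783578, 0.2758243 , 0.79136028]), 'rotation': array([ 0.35422889, -0.89958806, -2.1
[... 299 characters left out ...]
7871391,  1.50550734]), 'rotation': array([ 0.1444802 , -0.15138151, -1.5531838 ])}
{'camera_matrix': array([[367.27052823,   0.        , 325.04457286],
       [  0.        , 367.27052823, 238.98539368],
       [  0.        ,   0.        ,   1.        ]]), 'dist': array([-0.05739417,  0.        ,  0.        ,  0.        ,  0.        ]), 'tool_from_camera': array([[-6.88906409e-04,  9.58883452e-01,  2.83799316e-01,
         7.76511599e-02],
       [ 9.99999365e-01,  9.13793697e-04, -6.60028664e-04,
         4.37473778e-04],
       [-8.92224589e-04,  2.83798681e-01, -9.58883472e-01,
        -1.57847198e-01],
       [ 0.00000000e+00,  0.00000000e+00,  0.00000000e+00,
         1.00000000e+00]])}
```

View pics/scene0.png

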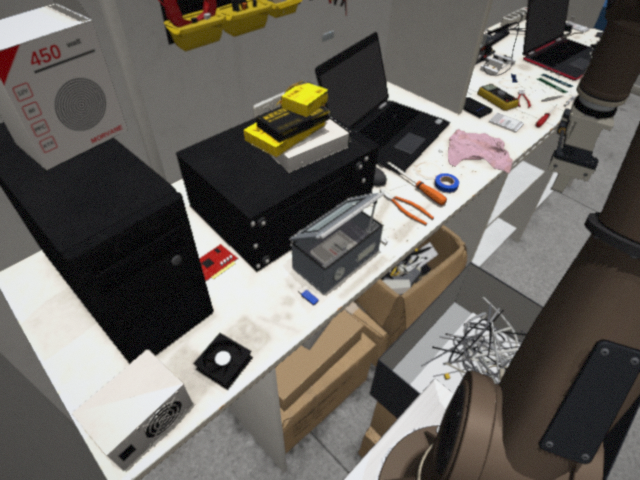

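View pics/top0.png

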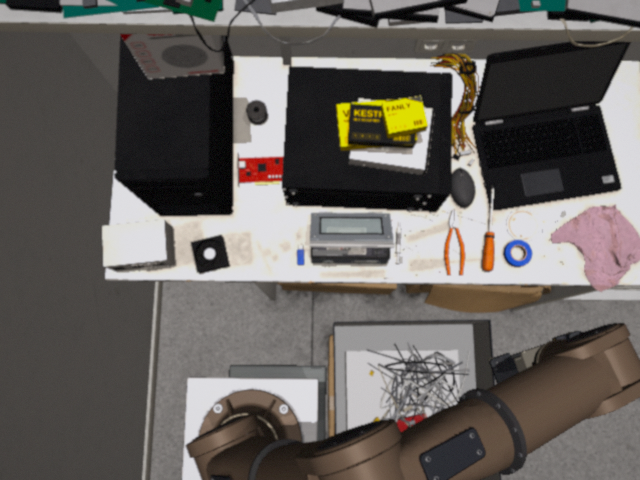

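The scene view shows the box near (340,245), with the lid open towards the black case. The top view shows the box at about (350,238), the USB stick at (300,257), the syringe at (398,243) and the pliers at (455,245).

```bash
cat > h.py <<'E'
import numpy as np,cv2
from scipy.spatial.transform import Rotation as R
from cell import imaging
def cloud(n,d,us,vs,T=None):
    c=imaging.camera_params(n); 
    px=np.stack([us,vs],-1).astype(float).reshape(-1,1,2)
    xy=cv2.undistortPoints(px,c['camera_matrix'],c['dist']).reshape(-1,2)
    z=d[np.asarray(vs,int),np.asarray(us,int)]
    p=np.stack([xy[:,0]*z,-xy[:,1]*z,-z],-1)
    if T is None: return p@R.from_rotvec(c['rotation']).as_matrix().T+c['origin']
    p=p@c['tool_from_camera'][:3,:3].T+c['tool_from_camera'][:3,3]
    return p@T[0].T+T[1]
E
python3 - <<'E'
from h import *
f=np.load('top0.npz');p,d=f['p'],f['d']
v,u=np.mgrid[205:272,290:475]; v=v.ravel();u=u.ravel()
P=cloud('top',d,u,v)
m=(d[v,u]>0)
print('table z',np.median(P[(v>245)&(u>410)&(u<430)],0))
# image crop enlarged
cv2.imwrite('pics/top_crop.png',cv2.resize(p[195:285,285:480,::-1],None,fx=4,fy=4,interpolation=cv2.INTER_CUBIC))
for vv in range(208,270,3):
    print(vv,[tuple(np.round(cloud('top',d,[uu],[vv])[0],3)) for uu in (320,350,380)])
f=np.load('scene0.npz');p=f['p']
cv2.imwrite('pics/scene_crop.png',cv2.resize(p[180:310,270:450,::-1],None,fx=4,fy=4,interpolation=cv2.INTER_CUBIC))
E
```

```text
table z [ 0.44676718 -0.41484079 -0.00124917]
208 [(np.float64(0.576), np.float64(-0.159), np.float64(-0.003)), (np.float64(0.574), np.float64(-0.236), np.float64(0.008)), (np.float64(0.574), np.float64(-0.312), np.float64(0.013))]
211 [(np.float64(0.567), np.float64(-0.159), np.float64(0.001)), (np.float64(0.569), np.float64(-0.236), np.float64(-0.0)), (np.float64(0.571), np.float64(-0.314), np.float64(-0.005))]
214 [(np.float64(0.536), np.float64(-0.161), np.float64(0.101)), (np.float64(0.536), np.float64(-0.232), np.float64(0.106)), (np.float64(0.538), np.float64(-0.305), np.float64(0.101))]
217 [(np.float64(0.524), np.float64(-0.161), np.float64(0.12)), (np.float64(0.527), np.float64(-0.232), np.float64(0.112)), (np.float64(0.527), np.float64(-0.303), np.float64(0.114))]
220 [(np.float64(0.516), np.float64(-0.161), np.float64(0.125)), (np.float64(0.521), np.float64(-0.233), np.float64(0.104)), (np.float64(0.52), np.float64(-0.303), np.float64(0.114))]
223 [(np.float64(0.507), np.float64(-0.161), np.float64(0.131)), (np.float64(0.509), np.float64(-0.232), np.float64(0.126)), (np.f
[... 2120 characters left out ...]
), np.float64(0.078)), (np.float64(0.432), np.float64(-0.234), np.float64(0.075)), (np.float64(0.431), np.float64(-0.305), np.float64(0.086))]
262 [(np.float64(0.431), np.float64(-0.161), np.float64(0.028)), (np.float64(0.432), np.float64(-0.236), np.float64(0.026)), (np.float64(0.43), np.float64(-0.309), np.float64(0.042))]
265 [(np.float64(0.427), np.float64(-0.161), np.float64(-0.001)), (np.float64(0.429), np.float64(-0.237), np.float64(-0.003)), (np.float64(0.43), np.float64(-0.314), np.float64(-0.005))]
268 [(np.float64(0.419), np.float64(-0.161), np.float64(0.002)), (np.float64(0.421), np.float64(-0.237), np.float64(-0.001)), (np.float64(0.422), np.float64(-0.313), np.float64(-0.004))]
```

View pics/top_crop.png

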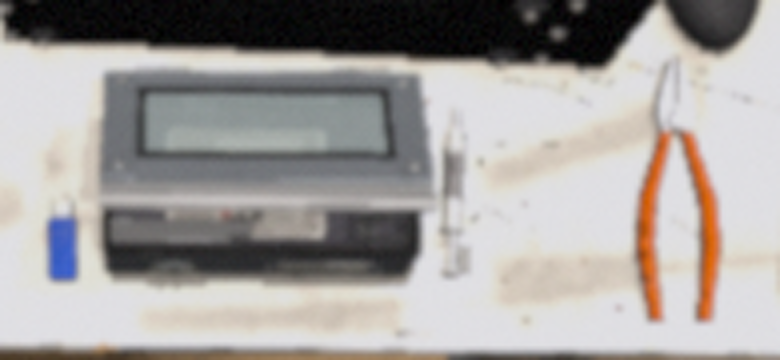

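View pics/scene_crop.png

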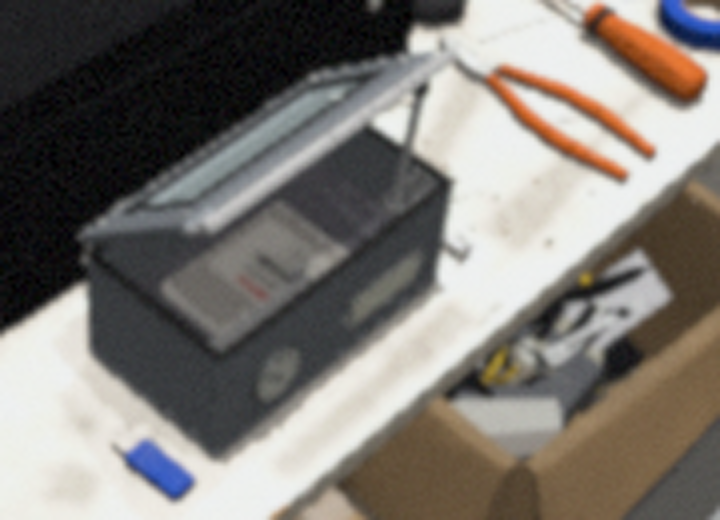

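```bash
cat >> h.py <<'E'
def ray(n,u,v,z):
    c=imaging.camera_params(n)
    x,y=cv2.undistortPoints(np.array([[[u,v]]],float),c['camera_matrix'],c['dist']).ravel()
    r=R.from_rotvec(c['rotation']).apply([x,-y,-1]); return c['origin']+r*(z-c['origin'][2])/r[2]
E
python3 - <<'E'
from h import *
for nm,x,y,z in [('FLrim',218,352,.09),('FRrim',450,180,.09),('BLrim',90,240,.09),('FLbot',220,455,0),('FRbot',440,290,0),('BLbot',92,350,0)]:
    print('scene',nm,ray('scene',270+x/4,180+y/4,z).round(4))
for nm,x,y,z in [('lipL',97,205,.178),('lipR',435,207,.178),('FLbot',103,278,0),('FRbot',408,282,0),('FLrim',103,268,.09),('FRrim',413,272,.09),('hingeL',105,72,.098),('hingeR',419,78,.098),('syrT',455,115,.008),('syrB',452,275,.0),('usb',62,245,.009)]:
    print('top',nm,ray('top',285+x/4,195+y/4,z).round(4))
for nm,x,y in [('plierTip',672,60)]: print(nm,ray('top',285+x/4,195+y/4,0).round(3))
E
```

```text
scene FLrim [ 0.4366 -0.1403  0.09  ]
scene FRrim [ 0.4348 -0.3248  0.09  ]
scene BLrim [ 0.5404 -0.1448  0.09  ]
scene FLbot [ 0.4337 -0.1428  0.    ]
scene FRbot [ 0.4283 -0.3252  0.    ]
scene BLbot [ 0.5379 -0.1413  0.    ]
top lipL [ 0.443  -0.1386  0.178 ]
top lipR [ 0.4444 -0.3283  0.178 ]
top FLbot [ 0.4282 -0.1378  0.    ]
top FRbot [ 0.4281 -0.3308  0.    ]
top FLrim [ 0.4208 -0.1402  0.09  ]
top FRrim [ 0.4208 -0.3248  0.09  ]
top hingeL [ 0.5387 -0.1395  0.098 ]
top hingeR [ 0.5375 -0.3283  0.098 ]
top syrT [ 0.5349 -0.3607  0.008 ]
top syrB [ 0.433  -0.3587  0.    ]
top usb [ 0.4475 -0.1119  0.009 ]
plierTip [ 0.575 -0.502  0.   ]
```

The two views agree: front wall at x≈0.431, box centre y≈-0.234, yaw≈0, hinge x≈0.540. Next I'll check the finger shape.

Run:
```python
from h import *
p,d=imaging.get_image('wrist'); np.savez('wrist0.npz',p=p,d=d)
cv2.imwrite('pics/wrist0.png',p[:,:,::-1])
I=(np.eye(3),np.zeros(3))
v,u=np.mgrid[0:480:4,0:640:4];v=v.ravel();u=u.ravel()
P=cloud('wrist',d,u,v,I); k=(d[v,u]>0)&(d[v,u]<.2)
Q=P[k]; 
for s in (1,-1):
  q=Q[Q[:,1]*s>0]
  for z0 in np.arange(-.08,.005,.01):
    a=q[(q[:,2]>z0)&(q[:,2]<z0+.01)]
    if len(a): print(s,round(z0,3),len(a),a.min(0).round(4),a.max(0).round(4))
```

```text
1 -0.08 262 [-0.0257  0.0002 -0.08  ] [ 0.0379  0.0854 -0.0701]
1 -0.07 51 [-0.0017  0.0481 -0.07  ] [ 0.0376  0.0858 -0.0602]
1 -0.06 31 [-0.0091  0.0482 -0.0595] [ 0.0081  0.0491 -0.05  ]
1 -0.05 37 [-0.0106  0.0462 -0.0499] [ 0.0123  0.0629 -0.04  ]
1 -0.04 47 [-0.0086  0.046  -0.0398] [ 0.0123  0.0645 -0.0301]
1 -0.03 40 [ 0.0006  0.0463 -0.0298] [ 0.0121  0.0625 -0.0203]
1 -0.02 42 [-0.0049  0.0463 -0.0199] [ 0.0122  0.0621 -0.0103]
1 -0.01 24 [-0.0082  0.0462 -0.0098] [ 0.0119  0.0557 -0.001 ]
-1 -0.08 289 [ 0.0025 -0.0846 -0.08  ] [ 0.0381 -0.0008 -0.0701]
-1 -0.07 57 [-0.0048 -0.0855 -0.0699] [ 0.0378 -0.0472 -0.06  ]
-1 -0.06 34 [-0.0099 -0.0483 -0.0598] [ 0.0084 -0.0473 -0.0502]
-1 -0.05 36 [-0.0097 -0.0613 -0.05  ] [ 0.0124 -0.0451 -0.0404]
-1 -0.04 48 [-0.0087 -0.063  -0.0396] [ 0.0122 -0.0451 -0.03  ]
-1 -0.03 40 [-0.0004 -0.0624 -0.03  ] [ 0.0121 -0.0451 -0.0201]
-1 -0.02 41 [-0.0035 -0.0622 -0.0197] [ 0.0121 -0.0451 -0.0106]
-1 -0.01 30 [-0.0075 -0.056  -0.0099] [ 0.0124 -0.0451 -0.0004]
```

View pics/wrist0.png

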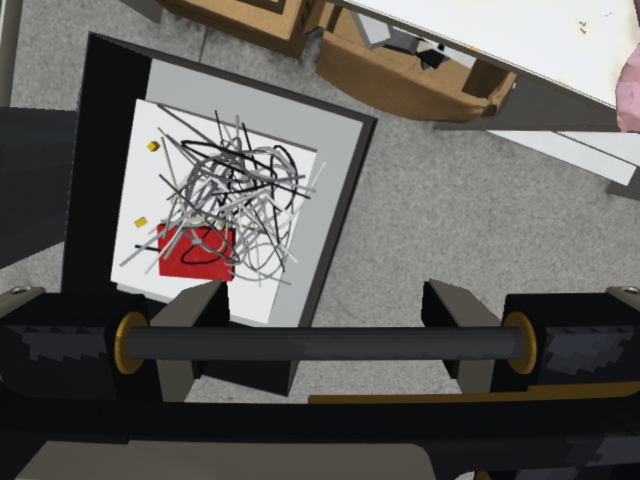

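The box and fingers are clear enough to act on. The finger sides are flat vertical faces about ±12 mm in tool x. I'll shut the hand, turn to yaw 0 and go in front of the lip at the right-hand end.

Emit:
apply_moves([
  [0,0.47,0.61,0,-0.32],
  [0,0.47,0.61,0,-0.32],
  [0,0.47,0.61,0,0],
  [0,0.47,0.61,0,0],
  [0,0.47,0.61,0,0],
  [0,0.47,0.61,0,0],
  [0,0.47,0.61,0,0],
  [0,0,0,0,0],
  [0,0,0,0,0],
], newtons=5)

```text
clock: 1.27
position: [0.3928, -0.3377, 0.2266]
ee_rot: [3.141, -0.002, -0.001]
force: [-1.0, -0.6, 0.0]
width: 0.068
gripper_force: 0.0
```

Run:
```python
from h import *
from cell import observe
s=observe(); T=(R.from_rotvec(s['ee_rot']).as_matrix(),s['position'])
p,d=imaging.get_image('wrist'); print(s['position'],s['force'],s['width'],s['joints'].round(2))
cv2.imwrite('pics/wrist1.png',p[:,:,::-1])
v,u=np.mgrid[0:480,0:640];v=v.ravel();u=u.ravel()
k=d[v,u]>0;v=v[k];u=u[k];P=cloud('wrist',d,u,v,T)
b=(P[:,2]>.1)&(P[:,2]<.2)&(P[:,0]>.43)&(P[:,0]<.56)&(P[:,1]<-.1)&(P[:,1]>-.36); L=P[b]
print(len(L),L.min(0),L.max(0))
for y in np.arange(-.335,-.15,.02):
    a=L[abs(L[:,1]-y)<.004]
    if len(a)<20: continue
    print(round(y,3),'front x',np.percentile(a[:,0],1).round(4),'zmax',np.percentile(a[:,2],99).round(4), 'slope',np.polyfit(a[:,0],a[:,2],1).round(3))
a=L[(L[:,0]<.47)]; print('right edge y',np.percentile(a[:,1],.5), np.min(a[:,1]))
```

```text
[ 0.39277978 -0.33771899  0.22656914] [-0.98344651 -0.5783098   0.00281522] 0.06762015862384742 [ 0.63  0.26 -0.04  1.83  0.01  1.05 -0.98]
44317 [ 0.4451248  -0.32932077  0.10000471] [ 0.54571312 -0.13810965  0.18380926]
-0.315 front x 0.4469 zmax 0.1816 slope [-0.827  0.553]
-0.295 front x 0.4469 zmax 0.1815 slope [-0.859  0.567]
-0.275 front x 0.4465 zmax 0.1816 slope [-0.855  0.565]
-0.255 front x 0.4467 zmax 0.1814 slope [-0.859  0.567]
-0.235 front x 0.4466 zmax 0.1815 slope [-0.857  0.566]
-0.215 front x 0.4467 zmax 0.1815 slope [-0.86   0.567]
-0.195 front x 0.4463 zmax 0.1814 slope [-0.856  0.565]
-0.175 front x 0.4461 zmax 0.1814 slope [-0.856  0.565]
-0.155 front x 0.4463 zmax 0.1815 slope [-0.831  0.554]
right edge y -0.3284399943252235 -0.32932076931705084
```

View pics/wrist1.png

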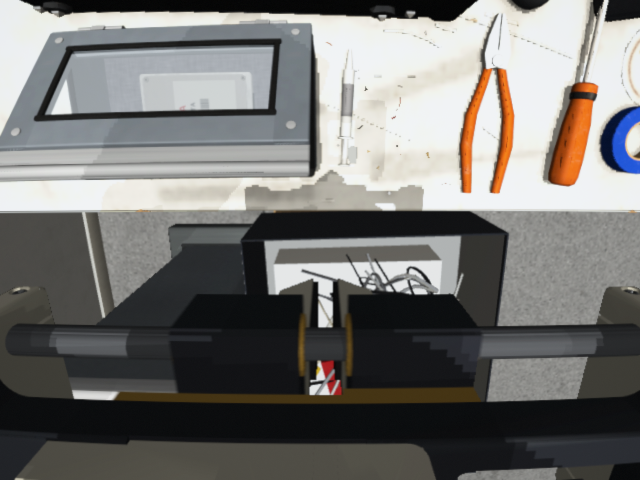

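The wrist view shows the lid lip along row ~165–178, with its right end at column ~315. Lip upper edge is x≈0.4465, z≈0.1815, right edge y≈-0.329, all as computed. Next I go down in front of the lip, then close up.

Emit:
apply_moves([
  [0,0,0,-0.5,0],
  [0,0,0,-0.5,0],
  [0,0,0,-0.5,0],
  [0,0.2,0,0,0],
  [0,0.2,0,0,0],
  [0,0,0,0,0],
  [0,0,0,0,0],
])

```text
clock: 2.2
position: [0.4176, -0.3376, 0.1375]
ee_rot: [3.141, -0.002, 0.001]
force: [0.0, 0.0, 1.2]
width: -0.0
gripper_force: 0.0
```

Emit:
apply_moves([
  [0,0.03,0,0,0],
  [0,0.03,0,0,0],
  [0,0,0,0,0],
])

```text
clock: 2.58
position: [0.421, -0.3373, 0.1368]
ee_rot: [3.142, -0.002, 0.0]
force: [0.3, -0.5, -0.4]
width: 0.005
gripper_force: 0.0
```

Emit:
apply_moves([
  [0,0.04,0,0,0],
  [0,0.04,0,0,0],
  [0,0,0,0,0],
])

```text
clock: 2.95
position: [0.4259, -0.3373, 0.1367]
ee_rot: [-3.142, 0.002, -0.0]
force: [-0.0, 0.7, -0.5]
width: 0.006
gripper_force: 0.0
```

Emit:
apply_moves([
  [0,0.02,0,0,0],
  [0,0.02,0,0,0],
  [0,0,0,0,0],
])

```text
clock: 3.32
position: [0.4282, -0.3373, 0.1367]
ee_rot: [3.142, -0.002, 0.0]
force: [-0.6, -0.2, 0.8]
width: 0.001
gripper_force: 0.0
```

Emit:
apply_moves([
  [0,0.02,0,0,0],
  [0,0,0,0,0],
])

```text
clock: 3.58
position: [0.4294, -0.3373, 0.1368]
ee_rot: [3.142, -0.002, 0.0]
force: [-0.0, 0.5, -0.4]
width: 0.006
gripper_force: 0.0
```

Emit:
apply_moves([
  [0,0.02,0,0,0],
  [0,0,0,0,0],
])

```text
clock: 3.82
position: [0.4306, -0.3373, 0.1367]
ee_rot: [3.142, -0.002, 0.0]
force: [0.6, -0.1, 0.2]
width: 0.003
gripper_force: 0.0
```

Emit:
apply_moves([
  [0,0.02,0,0,0],
  [0,0,0,0,0],
])

```text
clock: 4.08
position: [0.4318, -0.3373, 0.1367]
ee_rot: [3.142, -0.002, 0.0]
force: [0.0, -0.3, 0.9]
width: 0.007
gripper_force: 0.0
```

Emit:
apply_moves([
  [0,0.02,0,0,0],
  [0,0,0,0,0],
])

```text
clock: 4.32
position: [0.433, -0.3373, 0.1367]
ee_rot: [3.142, -0.002, 0.0]
force: [-0.4, 0.2, -0.3]
width: 0.004
gripper_force: 0.0
```

Emit:
apply_moves([
  [0,0.02,0,0,0],
  [0,0,0,0,0],
])

```text
clock: 4.58
position: [0.4338, -0.3374, 0.1367]
ee_rot: [-3.142, 0.002, 0.001]
force: [-1.1, 0.2, 0.8]
width: 0.007
gripper_force: 0.6
```

```bash
cat > lid.py <<'E'
from h import *
from cell import observe
s=observe(); T=(R.from_rotvec(s['ee_rot']).as_matrix(),s['position'])
p,d=imaging.get_image('wrist')
F=np.mean([observe()['force']],0)
v,u=np.mgrid[0:480:2,0:640:2];v=v.ravel();u=u.ravel()
k=d[v,u]>0;v=v[k];u=u[k];P=cloud('wrist',d,u,v,T)
b=(P[:,2]>.085)&(P[:,2]<.2)&(P[:,0]>.40)&(P[:,0]<.56)&(P[:,1]<-.15)&(P[:,1]>-.325); L=P[b]
# frame strip at the right side of the lid, behind the lip
a=L[(L[:,0]>.46)&(L[:,0]<.52)&(L[:,1]<-.306)]
if len(a)>20: 
    sl=np.polyfit(a[:,0],a[:,2],1); print('angle strip',-np.arctan(sl[0]),len(a))
print('zmax',np.percentile(L[:,2],99.5),'angle from it',np.arcsin((np.percentile(L[:,2],99.5)-.093)/.130)-.046 if len(L) else 0)
print(s['position'],s['force'])
E
python3 lid.py
```

```text
angle strip 0.6922875682479382 2008
zmax 0.18132292075165532 angle from it 0.7009542803215496
[ 0.43379798 -0.33737371  0.13667147] [-1.09304234  0.19461553  0.79056444]
```

Emit:
apply_moves([
  [0,0.02,0,0.02,0],
  [0,0.02,0,0.02,0],
  [0,0,0,0,0],
])

```text
clock: 5.0
position: [0.4362, -0.3373, 0.1392]
ee_rot: [-3.142, 0.002, 0.001]
force: [-3.9, 1.0, 0.9]
width: 0.009
gripper_force: 1.7
```

```bash
python3 lid.py
```

```text
angle strip 0.7077088656206626 2018
zmax 0.18372879486486557 angle from it 0.7264804079185098
[ 0.43621297 -0.33733723  0.13917828] [-3.88728478  0.95903827  0.92792678]
```

Emit:
apply_moves([
  [0,0.025,0,0.026,0],
  [0,0.025,0,0.026,0],
  [0,0,0,0,0],
])

```text
clock: 5.42
position: [0.4396, -0.3374, 0.1425]
ee_rot: [3.141, -0.002, 0.0]
force: [-4.7, -0.2, 2.2]
width: 0.004
gripper_force: 2.2
```

```bash
python3 lid.py
```

```text
angle strip 0.7366516378611755 2013
zmax 0.18711196217670595 angle from it 0.7634939639550882
[ 0.43962743 -0.3373648   0.14249085] [-4.73037298 -0.19580022  2.19057774]
```

Emit:
apply_moves([
  [0,0,0.06,0,0],
  [0,0,0.06,0,0],
  [0,0,0.06,0,0],
  [0,0,0.06,0,0],
])

```text
clock: 5.98
position: [0.4396, -0.3226, 0.1423]
ee_rot: [3.142, -0.002, 0.0]
force: [-2.5, -0.9, -0.4]
width: 0.006
gripper_force: 1.2
```

```bash
python3 lid.py
```

```text
angle strip 0.7393986139481697 2062
zmax 0.18767878780768743 angle from it 0.769835471067878
[ 0.43960576 -0.32259031  0.14228996] [-2.45500059 -0.89667893 -0.36472473]
```

Emit:
apply_moves([
  [0,0,0.08,0,0],
  [0,0,0.08,0,0],
  [0,0,0.08,0,0],
  [0,0,0.08,0,0],
  [0,0,0.08,0,0],
  [0,0,0,0,0],
])

```text
clock: 6.78
position: [0.4395, -0.2981, 0.1423]
ee_rot: [-3.141, 0.001, 0.0]
force: [-2.3, 1.8, -0.5]
width: 0.006
gripper_force: 1.2
```

```bash
python3 lid.py
python3 - <<'E'
from h import *
p,d=imaging.get_image('scene'); cv2.imwrite('pics/s2.png',cv2.resize(p[160:310,250:450,::-1],None,fx=4,fy=4,interpolation=cv2.INTER_CUBIC))
E
```

```text
angle strip 0.74127173879758 2002
zmax 0.18769306641442302 angle from it 0.7699957675509275
[ 0.43949746 -0.29814669  0.14225205] [-2.30124556  1.80480849 -0.52444183]
```

View pics/s2.png

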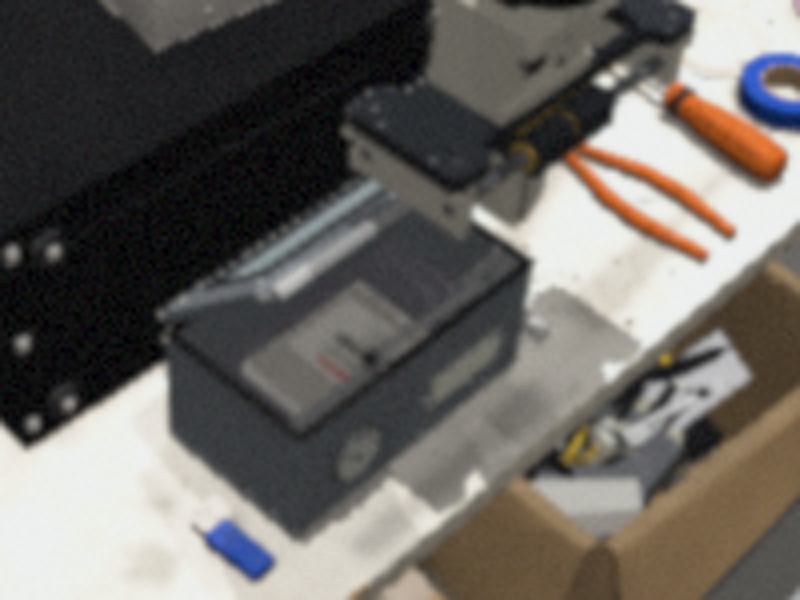

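Run:
```python
from h import *
c=imaging.camera_params('scene'); M=R.from_rotvec(c['rotation']).as_matrix()
def proj(P):
    q=(np.array(P)-c['origin'])@M; return cv2.projectPoints(np.array([[q[0],-q[1],-q[2]]]),np.zeros(3),np.zeros(3),c['camera_matrix'],c['dist'])[0].ravel()
p,d=imaging.get_image('scene'); a=np.load('scene0.npz')
for n,P in dict(ball=(.448,-.2105,.070),mid=(.448,-.25,.074),piv=(.448,-.297,.078)).items():
    u,v=proj(P).round().astype(int); print(n,u,v,'crop',((u-250)*4,(v-160)*4),'depth-before',a['d'][v-1:v+2,u-1:u+2].mean(),'now',d[v-1:v+2,u-1:u+2].min(),'expected',-((np.array(P)-c['origin'])@M)[2], cv2.absdiff(p,a['p'])[v-1:v+2,u-1:u+2].max())
```

```text
ball 343 254 crop (np.int64(372), np.int64(376)) depth-before 0.9428445 now 0.92313737 expected 0.9545199213927761 47
mid 356 243 crop (np.int64(424), np.int64(332)) depth-before 1.0031085 now 0.9490244 expected 0.9712367437247023 44
piv 370 232 crop (np.int64(480), np.int64(288)) depth-before 0.98508143 now 0.9749173 expected 0.9916727650669513 20
```

Run:
```python
from h import *
p,d=imaging.get_image('scene'); a=np.load('scene0.npz')['p']
f=lambda q: cv2.resize(q[205:275,315:395,::-1],None,fx=5,fy=5,interpolation=cv2.INTER_CUBIC)
cv2.imwrite('pics/cmp.png',np.hstack([f(a),f(p)]))
```

```text
(no output)
```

View pics/cmp.png

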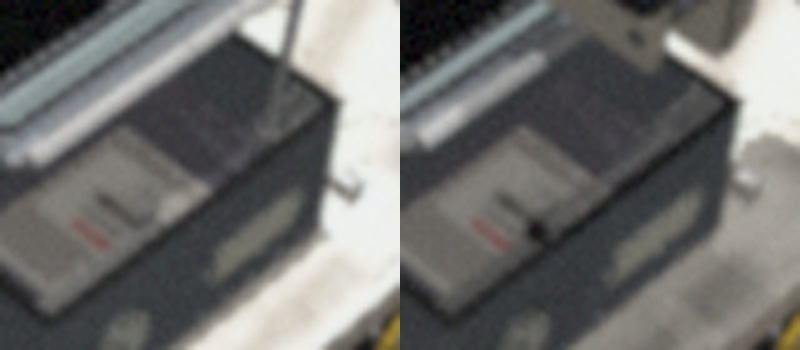

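The right half shows the stay folded level behind the front rim, with its ball at (537,230), while the lid rests on the fingers. I'll lower along the lip's arc.

Emit:
apply_moves([
  [0,-0.022,0,-0.024,0],
  [0,-0.022,0,-0.024,0],
  [0,-0.022,0,-0.024,0],
  [0,-0.022,0,-0.024,0],
  [0,-0.022,0,-0.024,0],
  [0,-0.022,0,-0.024,0],
  [0,0,0,0,0],
])

```text
clock: 7.85
position: [0.4313, -0.299, 0.1335]
ee_rot: [3.142, -0.002, -0.001]
force: [-2.7, -0.1, -1.5]
width: 0.007
gripper_force: 1.1
```

```bash
python3 lid.py
```

```text
angle strip 0.6776384148036615 1958
zmax 0.17905442354442147 angle from it 0.6774268279444254
[ 0.43130048 -0.29904135  0.13349493] [-2.67472944 -0.11397191 -1.46528121]
```

Emit:
apply_moves([
  [0,-0.02,0,-0.026,0],
  [0,-0.02,0,-0.026,0],
  [0,-0.02,0,-0.026,0],
  [0,-0.019,0,-0.026,0],
  [0,-0.019,0,-0.026,0],
  [0,-0.019,0,-0.026,0],
  [0,-0.018,0,-0.027,0],
  [0,-0.018,0,-0.027,0],
  [0,-0.017,0,-0.027,0],
  [0,-0.017,0,-0.028,0],
  [0,-0.016,0,-0.028,0],
  [0,-0.016,0,-0.028,0],
])

```text
clock: 9.4
position: [0.4183, -0.2989, 0.1142]
ee_rot: [-3.142, 0.002, 0.0]
force: [-1.9, -0.4, -0.8]
width: 0.002
gripper_force: 1.2
```

```bash
python3 lid.py
```

```text
angle strip 0.506771897160891 2092
zmax 0.19911577864101024 angle from it 0.9089333141773717
[ 0.41831062 -0.29885734  0.11420746] [-1.87929714 -0.40267144 -0.77435759]
```

Emit:
apply_moves([
  [0,-0.016,0,-0.0285,0],
  [0,-0.015,0,-0.029,0],
  [0,-0.015,0,-0.029,0],
  [0,-0.014,0,-0.029,0],
  [0,-0.014,0,-0.0295,0],
  [0,-0.0135,0,-0.0295,0],
  [0,-0.013,0,-0.03,0],
  [0,-0.0125,0,-0.03,0],
  [0,-0.012,0,-0.03,0],
  [0,-0.0115,0,-0.0305,0],
  [0,-0.011,0,-0.0305,0],
  [0,-0.0105,0,-0.0305,0],
])

```text
clock: 10.95
position: [0.4088, -0.299, 0.0929]
ee_rot: [3.142, -0.002, -0.0]
force: [-2.2, -0.0, -1.7]
width: 0.008
gripper_force: 1.6
```

```bash
python3 lid.py
```

```text
angle strip 0.3195905077328938 2370
zmax 0.19971430627219078 angle from it 0.916948938394323
[ 0.40882745 -0.29897072  0.09287692] [-2.21058352 -0.04647012 -1.7354528 ]
```

Emit:
apply_moves([
  [0,-0.009,0,-0.031,0],
  [0,-0.0085,0,-0.031,0],
  [0,-0.008,0,-0.031,0],
  [0,-0.0075,0,-0.031,0],
  [0,-0.007,0,-0.0315,0],
  [0,-0.0065,0,-0.0315,0],
])

```text
clock: 11.75
position: [0.4057, -0.2989, 0.0815]
ee_rot: [-3.141, 0.002, 0.001]
force: [-5.6, -0.8, -1.3]
width: 0.011
gripper_force: 2.7
```

```bash
python3 lid.py
```

```text
angle strip 0.22475647862190934 2676
zmax 0.19674923651539067 angle from it 0.8780871571267226
[ 0.40569913 -0.29892398  0.08154254] [-5.59013843 -0.77604828 -1.3460739 ]
```

Emit:
apply_moves([
  [0,-0.007,0,-0.0315,0],
  [0,-0.0065,0,-0.0315,0],
  [0,-0.006,0,-0.032,0],
  [0,-0.006,0,-0.032,0],
  [0,-0.005,0,-0.032,0],
  [0,-0.005,0,-0.032,0],
])

```text
clock: 12.55
position: [0.4037, -0.2989, 0.0701]
ee_rot: [-3.141, 0.002, 0.001]
force: [-4.9, -0.1, -2.6]
width: 0.007
gripper_force: 2.5
```

```bash
python3 lid.py
```

```text
angle strip 0.13526140713687104 2945
zmax 0.18528284105286874 angle from it 0.7433107922511693
[ 0.40372071 -0.29892104  0.07009906] [-4.93474143 -0.13789529 -2.63557739]
```

Emit:
apply_moves([
  [0,-0.004,0,-0.032,0],
  [0,-0.0035,0,-0.032,0],
  [0,-0.003,0,-0.032,0],
  [0,-0.0025,0,-0.032,0],
  [0,-0.002,0,-0.032,0],
  [0,-0.0015,0,-0.032,0],
])

```text
clock: 13.35
position: [0.4027, -0.2989, 0.0586]
ee_rot: [-3.141, 0.002, 0.001]
force: [-5.9, 0.5, -2.3]
width: 0.009
gripper_force: 2.6
```

```bash
python3 lid.py
```

```text
angle strip 0.045413540684561576 3162
zmax 0.17379303911000885 angle from it 0.6246366946939664
[ 0.40274297 -0.29890819  0.05860973] [-5.88746078  0.52347891 -2.27898356]
```

Emit:
apply_moves([
  [0,-0.001,0,-0.02,0],
  [0,-0.001,0,-0.02,0],
  [0,-0.001,0,-0.02,0],
  [0,0,0,-0.02,0],
  [0,0,0,0,0],
])

```text
clock: 14.02
position: [0.4026, -0.299, 0.0541]
ee_rot: [3.142, -0.002, -0.001]
force: [-4.7, -0.2, -0.2]
width: 0.004
gripper_force: 3.0
```

```bash
python3 lid.py
```

```text
angle strip 0.00015786380509774696 3211
zmax 0.1692165630778214 angle from it 0.5804607398608472
[ 0.40258534 -0.29901242  0.05405227] [-4.70309997 -0.22260056 -0.18742427]
```

Emit:
apply_moves([
  [0,0,0,-0.01,0],
  [0,0,0,-0.01,0],
  [0,0,0,0,0],
])

```text
clock: 14.45
position: [0.4026, -0.2991, 0.0529]
ee_rot: [3.141, -0.002, -0.0]
force: [-5.6, 0.4, 1.1]
width: 0.006
gripper_force: 3.1
```

Emit:
apply_moves([
  [0,0,0,-0.01,0],
  [0,0,0,-0.01,0],
  [0,0,0,0,0],
])

```text
clock: 14.82
position: [0.4026, -0.2991, 0.0518]
ee_rot: [3.141, -0.002, -0.0]
force: [-5.2, 0.2, 1.8]
width: 0.004
gripper_force: 3.1
```

```bash
python3 lid.py
```

```text
angle strip -6.382108773620484e-05 3311
zmax 0.1669212619479054 angle from it 0.5588334636886135
[ 0.40259744 -0.29907463  0.0517507 ] [-5.17326255  0.22723882  1.76096149]
```

The lid is on its seat: the angle no longer changes and Fz has reversed. Now I'll take the hand away.

Emit:
apply_moves([
  [0,-0.02,0,0,0],
  [0,-0.1,0,0,0],
  [0,-0.4,0,0,0],
  [0,-0.6,0,0,0],
  [0,-0.4,0,0.3,0],
  [0,0,0,0.8,0],
  [0,0,0,0.8,0],
  [0,0,0,0,0],
  [0,0,0,0,0],
  [0,0,0,0,0],
])

```text
clock: 16.12
position: [0.3112, -0.2985, 0.1647]
ee_rot: [-3.141, 0.002, 0.002]
force: [0.2, 0.3, 0.2]
width: 0.002
gripper_force: 0.0
```

```bash
python3 - <<'E'
from h import *
p,d=imaging.get_image('scene'); cv2.imwrite('pics/s3.png',cv2.resize(p[160:310,250:450,::-1],None,fx=4,fy=4,interpolation=cv2.INTER_CUBIC))
E
python3 lid.py
```

```text
zmax 0.10176195058133207 angle from it 0.02145075392864837
[ 0.31120835 -0.2985116   0.16465201] [-0.4799205  -0.3322722  -1.00176045]
```

View pics/s3.png

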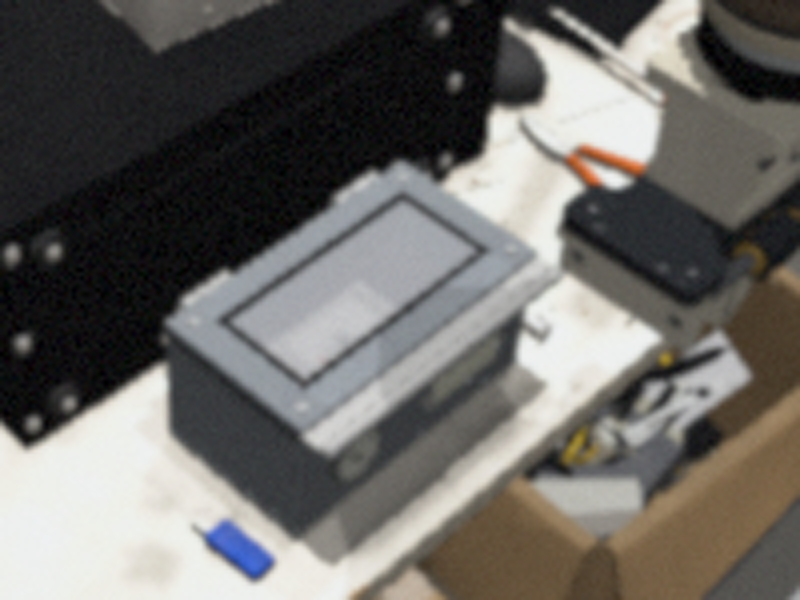

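The lid lies flat and shut, with its lip at (430,370). The hand is clear and the neighbouring things are unmoved.

```bash
python3 -c "
from cell import arm; print(arm.sign_off())"
```

```text
the job is handed in; nothing more can be done
None
```

The stay is folded inside the box and the lid was lowered on the fingers until shut, the hand is clear, and the job is handed in; to reach the stay I raised the lid about 0.06 rad, by estimate under the 0.84 limit, and no verdict came back.

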